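# Load a specimen slide under the stage clip

### The job

Load the specimen slide into the stage: press the long key of the spring clip down with one fingertip and, while you keep it down so that the clip's nose stays up, push the slide along the channel with the other fingertip, under the nose, until it is fully home against the end stop. Then let the key up so that the clip holds the slide, and draw the hand clear. Only press and push: do not lift or tip the slide, and leave the things lying round the stage alone.

Things in the scene. Friction and masses are not known exactly. Their poses are not given: they have to be found in the camera images.
- stage: Fixed grey stage, 170 mm long (x -105 to 65). Origin: at its underside on the channel's centre line. x: the direction in which the slide is pushed, away from the robot; y: left, to the key; z up. The plate that carries the slide spans y -38 to 48, its top 16 mm above the desk; below the key is only a low foot 4 mm high (to y 93).
- channel_mouth (a point): Point on the plate's top at stage x -12, y 0, where the channel begins. Two straight aluminium guides, 7 mm high and 6 mm thick, run from here to the end stop with their inner faces at y = +-17.5 mm, and keep the slide straight. Nearer the robot the plate is open.
- stop_face (a point): Foot of the end stop's face, on the plate's top at stage x 52, y 0. The slide is fully home when its front edge meets it.
- clip (a joint): Spring clip, a steel rocker on a pin along the stage's x. Rad: 0 at rest (nose down, 1.5 mm over the plate, in the slide's way), 0.42 with the key fully down (nose about 17 mm over the plate). The slide passes beneath from about 0.23 up; press to 0.27 to 0.36, short of the hard stop. About 0.19 when the nose rests on the slide. The spring takes about 3 N on the key to start, 9 N fully down.
- key_front (a point): Near end of the key strip's top, on its middle line (stage x -103, y 68). The key is a smooth steel strip 4 mm thick along the stage's left side, over stage x -105 to 50, y 52 to 86 mm; it turns about a hinge pin along x at stage y 34, z 24. A finger can press it anywhere and slide along it while pressing.
- key_mid (a point): On the middle line of the key strip's top (stage x -27, y 68). 29 mm above the desk at rest, the strip sloping up outward; 19 mm at joint 0.30, sloping down outward; 15 mm fully down. So at joint about 0.3 a fingertip holding it down and one at the same height behind the slide (plate 16 mm, slide top 25 mm above the desk) work together.
- nose (a point): Underside of the clip's nose, a rounded steel bar 16 mm long over the channel: stage x 29 to 45 mm, y -8 to 0; this point is its middle. It hangs from an arm that comes over the left guide, 34 mm above the desk at rest; the hinge stands in two small cheeks at stage x 17 and 57, y 30 to 42, 29 mm high.
- slide: Loose white plastic slide with a small glass window, 70 mm (x) by 32 mm (y) by 9 mm thick, corners rounded 5 mm, about 80 g. Origin: centre of its underside. Starts lying part way in the channel, short of the nose, centre at stage x -25 to -11; its rear end always stands out of the guides, by 6 mm when home. Push near the middle of its rear edge. Home: its centre at stage x 17, y 0.
- sherd_04: Bystander: loose brown pot sherd 79x65x12 mm to the right of the stage; origin at its underside.
- film_can: Bystander: loose pale film can with grey lid, 34 mm wide and 51 mm high, standing beyond the far left corner of the stage; origin at its underside.
- scale_bar: Bystander: loose black and white bar 20x105x9 mm, left of the stage; origin at its underside.
Mind the look-alikes: they are no part of the job. Leave any orange look-alike of the stage alone.

How it is judged:
By the outcome, as a careful person would: the job done as asked, in the order asked, and still so for the second after the job is handed in, with the robot touching nothing.
It also fails if it takes over 48 s, if anything falls off the work surface, if the arm or the gripper's body presses on something with over 40 N, if the wrist force passes 120 N, or if a joint passes its speed limit or range.

### The arm

A 6-joint arm with a two-finger parallel gripper is mounted at the origin on a cart in front of the work surface, level with it; the furniture and walls round the work are solid. World frame = base frame: x ahead of the robot, y to its left, z up, the work surface at z = 0. Lengths are in m, angles in degrees, forces in N, time in s.
With the tool pointing down it reaches from about 0.4 to 0.825 m from the base axis. Payload 7 kg.
Tool frame: the origin (TCP) lies on the centre line of the jaws, within the pads' length; the fingertips stand 14 mm ahead of it and the grasp point (between the pads) lies 5 mm behind it; z points along the fingers, y is the line along which they close (so a half turn about z gives the same grasp; the last joint's range is limited). The gripper opens to 88 mm and grips with 3 to 60 N. Pads are 19 mm wide; open, the fingers measure 130 mm over their backs; the gripper's body (78 mm by 193 mm) begins 47 mm behind the grasp point.
Start: joints at [-48.008, 20.546, 0.682, 0, -70.136, -16.507], TCP at [0.29, -0.609, 0.241] pointing down, gripper open.
Joint ranges: [-176.03, 176.03], [-82.01, 121.73], [-58.28, 71.71], [-173.87, 95.51], [-174.79, -0.11], [-173.66, 173.66]. Speed limits (degrees/s): [136.94, 136.94, 172.46, 180, 180, 180].

### API

Orientations are given as [roll, pitch, yaw] about the fixed x, y, z axes, in that order (R = Rz(yaw) Ry(pitch) Rx(roll)).
In Python, from plant import r gives the robot as it stands.
- The arm moves only by the tool send_rows, never from a script. Its argument "steps" is a list of rows, each an object with "dp": the shift along the tool's x, y, z in mm, a list of three; "roll": the turn about the tool's z in rad; "jaw": the opening in per cent of the stroke, from 0 (shut) to 100 (fully open). In form: [{"dp": [tx, ty, tz], "roll": roll, "jaw": jaw}, ...]. A call has 1 to 5 rows; each row is the pose to reach, as a shift and turn from the pose commanded when the call began, along the tool's axes at that moment; what a row does not reach only later rows make up. A row lasts 1/8 s, in which the tool goes at most 62.5 mm and 10.7 degrees, less where a joint would pass 70% of its speed; a pose out of reach is approached as far as the arm can. A call with a gripper value outside its range is refused whole. The fingers move at their own pace and stop on an object; "newtons" is the grip in N (left out, the last holds). Time passes only in rows, so rows that repeat a pose let the fingers close. It gives the time, the measured TCP pose, the force, the opening and the grip force at its end, in the units of the state.
- r.get_state(): the state, without advancing time (a new reading comes with each control period).
- r.capture(name): name is "scene" or "top"; returns a dict with "image" (400x640x3 uint8, blue, green, red), "K" (3x3 intrinsics, pixels), "dist" ([k1, k2, p1, p2, k3] as OpenCV has them; the pictures are not rectified), "rvec" (rotation vector, rad) and "tvec" (3), from world to camera coordinates, as OpenCV has them. Camera axes: x right, y down, z forward; pixel columns grow to the right and rows downward; lengths in m; the calibration is good to about 2 mm. A picture is of the moment at which its call begins. There is no depth.
- r.close_job(): hands the job in; it is judged then, once.
The state is a dict: "time_s": time; "joints": joint angles; "qd": joint speeds; "joint_torque": joint torques, N m; "tcp_pos": TCP position; "eef_rot": TCP orientation; "contact_force": force on the tool from outside, world axes, zero at the start; "moment": the same for the moment, N m; "gripper_width": finger opening in m; "gripper_force": force on a finger pad.
Only numpy, scipy, OpenCV 4.12 (cv2) and the standard library are available. Lean on these libraries where they do the work, as an engineer would, in place of code of your own. Each camera call takes 0.05 s, during which the arm holds its last target. There are 200 camera calls.

## Working session

There is one attempt and no reset: what is moved stays moved. The work goes in short steps, Python scripts to look and compute and a tool call to move; the robot and the scene stay as the last step left them, time stands still between calls to the robot, and variables do not carry over. Pictures are saved under pics/ and viewed, at most 10 in all, crops included, and the job is handed in when it is done.

Besides the shell and the picture viewer there is one more tool, called after "Emit:" by a JSON object that holds its "fn" and its "kwargs", one argument or row to a line. send_rows: Moves the arm, as the interface text tells. Its arguments: {"type":"object","properties":{"steps":{"type":"array","items":{"type":"object","properties":{"dp":{"type":"array","items":{"type":"number"}},"roll":{"type":"number"},"jaw":{"type":"number"}}}},"newtons":{"type":"number"}},"required":["steps"]}

```bash
mkdir -p pics; ls
python3 - <<'E'
from plant import r
import cv2
for n in("scene","top"):
    c=r.capture(n); cv2.imwrite(f"pics/{n}0.png",c["image"]); print(n,c["K"],c["dist"],c["rvec"],c["tvec"])
print(r.get_state())
E
```

```text
pics
scene [[498.75609011   0.         319.69568057]
 [  0.         498.75609011 198.73435102]
 [  0.           0.           1.        ]] [-0.12182302  0.          0.          0.          0.        ] [ 2.12457779 -1.08638258  0.489007  ] [-0.42426161  0.33004963  1.34625325]
top [[407.15779755   0.         307.36363846]
 [  0.         407.15779755 193.49776425]
 [  0.           0.           1.        ]] [0.01887865 0.         0.         0.         0.        ] [ 2.22341889 -2.18000063  0.08568632] [-0.14397957  0.57762022  1.18208846]
{'time_s': 0.1, 'joints': array([-4.80094748e+01,  2.05876724e+01,  6.41271989e-01, -1.96892912e-02,
       -7.01363505e+01, -1.65051393e+01]), 'qd': array([ 0.12261003, -0.07241073,  0.0118181 ,  0.13855327, -0.01348037,
        0.0121571 ]), 'joint_torque': array([-1.09328197e-03, -5.84163702e+01,  2.93750900e+01,  7.01542899e+00,
        1.01918538e-02, -5.50750144e-05]), 'tcp_pos': array([ 0.29023732, -0.60896579,  0.23972346]), 'eef_rot': array([ 1.79915400e+02, -5.76441363e-03, -1.54521313e+02]), 'contact_force': array([ 0.17351996, -0.99303881,  0.08001227]), 'moment': array([-0.02121537,  0.00877584, -0.00268923]), 'gripper_force': 0.0, 'gripper_width': 0.08747966833095477}
```

View pics/scene0.png

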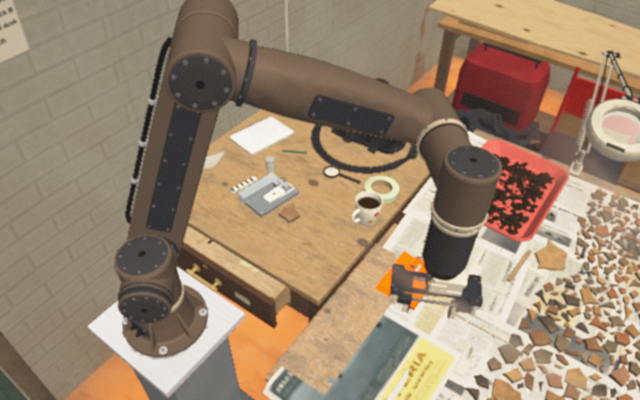

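View pics/top0.png

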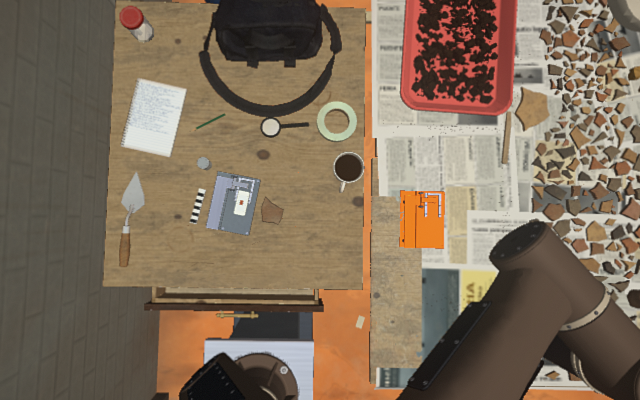

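The top view shows the grey stage around (234,204), with the white slide near (242,204). The sherd is at (272,208), the scale bar at (198,206) and the can at (203,162). The orange look-alike is at (422,220). Next I'll zoom in on both views.

Run:
```python
import cv2,numpy as np
t=cv2.imread("pics/top0.png")[150:250,180:300]; s=cv2.imread("pics/scene0.png")[150:230,220:310]
t=cv2.resize(t,None,fx=6,fy=6,interpolation=cv2.INTER_CUBIC);
cv2.imwrite("pics/topz.png",t)
cv2.imwrite("pics/scz.png",cv2.resize(s,None,fx=7,fy=7,interpolation=cv2.INTER_CUBIC))
```

```text
(no output)
```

View pics/topz.png

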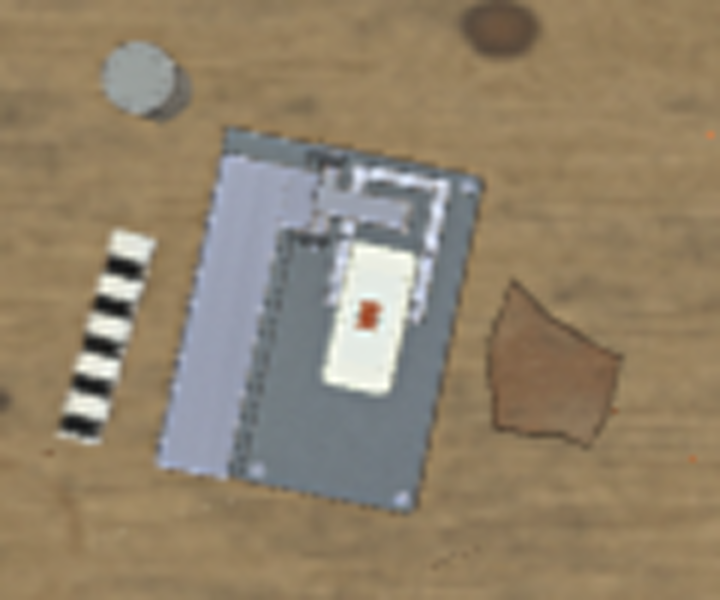

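View pics/scz.png

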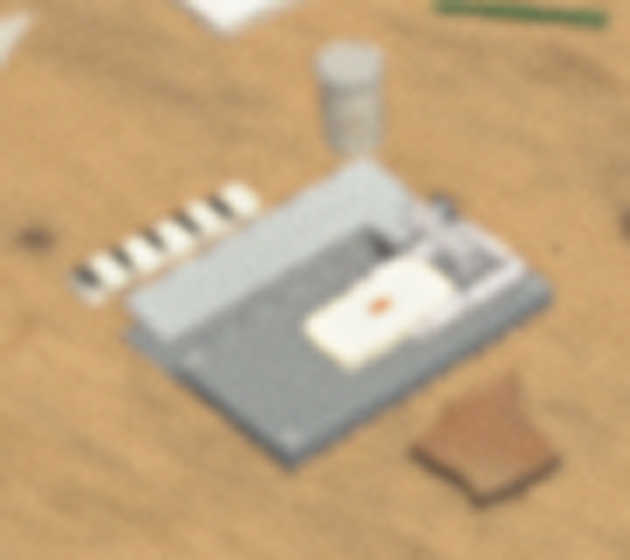

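The zoomed views show the key strip on the left and the slide pointing into the guides. Next I'll fit the stage pose from the known corners.

```bash
cat > h.py <<'E'
import cv2,numpy as np
from plant import r
from scipy.optimize import least_squares
def proj(c,P): return cv2.projectPoints(np.float64(P),c["rvec"],c["tvec"],c["K"],c["dist"])[0][:,0]
def ray(c,uv,z):
    n=cv2.undistortPoints(np.float64([[uv]]),c["K"],c["dist"])[0,0]
    R=cv2.Rodrigues(c["rvec"])[0]; o=-R.T@np.ravel(c["tvec"]); d=R.T@np.r_[n,1]
    return o+d*(z-o[2])/d[2]
def W(p,P):
    P=np.atleast_2d(np.float64(P))/1e3; c,s=np.cos(p[2]),np.sin(p[2])
    return np.c_[p[0]+c*P[:,0]-s*P[:,1],p[1]+s*P[:,0]+c*P[:,1],P[:,2]]
def S(p,w):
    c,s=np.cos(p[2]),np.sin(p[2]); d=np.asarray(w)[:2]-p[:2]
    return 1e3*np.array([c*d[0]+s*d[1],-s*d[0]+c*d[1]])
E
python3 - <<'E'
from h import *
ct,cs=r.capture("top"),r.capture("scene")
f=lambda L,k,o:(np.float64(L)+.5)/k-.5+o
Pt=[(65,-38,16),(-105,-38,16),(65,93,4),(-105,86,31.5),(-105,52,26.5),(50,86,31.5)]
ut=f([(484,177),(415,510),(228,128),(160,466),(232,478),(222,156)],6,[180,150])
Ps=[(65,-38,16),(-105,-38,16),(-105,86,31.5),(-105,52,26.5),(50,86,31.5)]
us=f([(552,288),(290,458),(128,297),(170,340),(362,160)],7,[220,150])
g=lambda p:np.r_[(proj(ct,W(p,Pt))-ut).ravel(),(proj(cs,W(p,Ps))-us).ravel()]
q=least_squares(g,[.55,.2,-.2],loss="soft_l1",x_scale=[.01,.01,.01]); p=q.x
print(p,np.degrees(p[2])); print(g(p).reshape(-1,2).round(1))
np.save("p.npy",p)
for c,img,k,o in((ct,ct["image"],6,[180,150]),):
    hsv=cv2.cvtColor(img,cv2.COLOR_BGR2HSV)
for uv in f([(355,243),(414,252),(388,395),(322,380)],6,[180,150]): print("slide top",S(p,ray(ct,uv,.025)).round(1))
for uv in f([(305,325),(350,367)],7,[220,150]): print("slide sc",S(p,ray(cs,uv,.025)).round(1))
t=W(p,[(-85,34,120)])[0]; s=r.get_state()
print("target",t,s["tcp_pos"],s["eef_rot"])
E
```

```text
[ 0.56385474  0.05551374 -0.17091543] -9.792732867442902
[[ 0.1 -0.4]
 [ 0.2  0.9]
 [-0.2 -0.2]
 [-0.3  0.4]
 [-0.3  0.6]
 [ 0.3 -0.5]
 [ 0.8 -0.5]
 [ 0.2 -0.3]
 [-0.7  0.4]
 [-0.2  0.4]
 [ 0.8 -0.7]]
slide top [19.5 16.2]
slide top [ 20.7 -12.8]
slide top [-49.9 -14.1]
slide top [-48.8  18.6]
slide sc [-49.   17.7]
slide sc [-52.3 -19.3]
target [0.48587611 0.10347553 0.12      ] [ 0.29029714 -0.60906929  0.23998357] [ 1.79941083e+02 -6.33479041e-03 -1.54516368e+02]
```

Emit:
{"fn": "send_rows", "kwargs": {
  "steps": [
    {"dp": [-32,37,0],"roll": 0,"jaw": 100},
    {"dp": [-64,74,0],"roll": 0,"jaw": 80},
    {"dp": [-96,111,0],"roll": 0,"jaw": 53.5},
    {"dp": [-128,148,0],"roll": 0,"jaw": 53.5},
    {"dp": [-160,185,0],"roll": 0,"jaw": 53.5}
  ]
}}

```text
time_s: 0.82
tcp_pos: [0.3554, -0.372, 0.2405]
eef_rot: [-180.0, 0.0, -154.5]
contact_force: [1.3, 0.2, -0.2]
gripper_width: 0.0534
gripper_force: 0.0
```

Emit:
{"fn": "send_rows", "kwargs": {
  "steps": [
    {"dp": [-32,37,0],"roll": 0,"jaw": 53.5},
    {"dp": [-64,74,0],"roll": 0,"jaw": 53.5},
    {"dp": [-96,111,0],"roll": 0,"jaw": 53.5},
    {"dp": [-128,148,0],"roll": 0,"jaw": 53.5},
    {"dp": [-160,185,0],"roll": 0,"jaw": 53.5}
  ]
}}

```text
time_s: 1.45
tcp_pos: [0.4202, -0.136, 0.2407]
eef_rot: [-180.0, 0.0, -154.5]
contact_force: [0.9, -0.8, 0.6]
gripper_width: 0.047
gripper_force: 0.0
```

Emit:
{"fn": "send_rows", "kwargs": {
  "steps": [
    {"dp": [-33,38,10],"roll": 0,"jaw": 53.5},
    {"dp": [-66,76,30],"roll": 0,"jaw": 53.5},
    {"dp": [-99,114,50],"roll": 0,"jaw": 53.5},
    {"dp": [-132,152,70],"roll": 0,"jaw": 53.5},
    {"dp": [-163,189,90],"roll": 0,"jaw": 53.5}
  ]
}}

```text
time_s: 2.08
tcp_pos: [0.4861, 0.1049, 0.1501]
eef_rot: [180.0, 0.0, -154.5]
contact_force: [1.1, 0.3, 1.1]
gripper_width: 0.0467
gripper_force: 0.0
```

Emit:
{"fn": "send_rows", "kwargs": {
  "steps": [
    {"dp": [0,0,0],"roll": 0.16,"jaw": 53.5},
    {"dp": [0,0,10],"roll": 0.32,"jaw": 53.5},
    {"dp": [0,0,20],"roll": 0.48,"jaw": 53.5},
    {"dp": [0,0,30],"roll": 0.616,"jaw": 53.5},
    {"dp": [0,0,30],"roll": 0.616,"jaw": 53.5}
  ]
}}

```text
time_s: 2.7
tcp_pos: [0.4854, 0.1028, 0.1199]
eef_rot: [-179.9, -0.1, 170.2]
contact_force: [0.3, 1.1, 0.5]
gripper_width: 0.0466
gripper_force: 0.0
```

Run:
```python
from h import *
p=np.load("p.npy"); s=r.get_state(); print(s["time_s"],s["tcp_pos"],s["eef_rot"],s["gripper_width"],s["contact_force"],S(p,s["tcp_pos"]))
c=r.capture("top"); cv2.imwrite("pics/t1.png",cv2.resize(c["image"][140:260,170:310],None,fx=5,fy=5,interpolation=cv2.INTER_CUBIC))
c=r.capture("scene"); cv2.imwrite("pics/s1.png",cv2.resize(c["image"][110:230,190:310],None,fx=5,fy=5,interpolation=cv2.INTER_CUBIC))
```

```text
2.7 [0.48539447 0.10284647 0.11994842] [-1.79941434e+02 -7.01777812e-02  1.70239979e+02] 0.046637799926377045 [0.30220897 1.0902867  0.53009532] [-85.36763352  33.29818602]
```

View pics/s1.png

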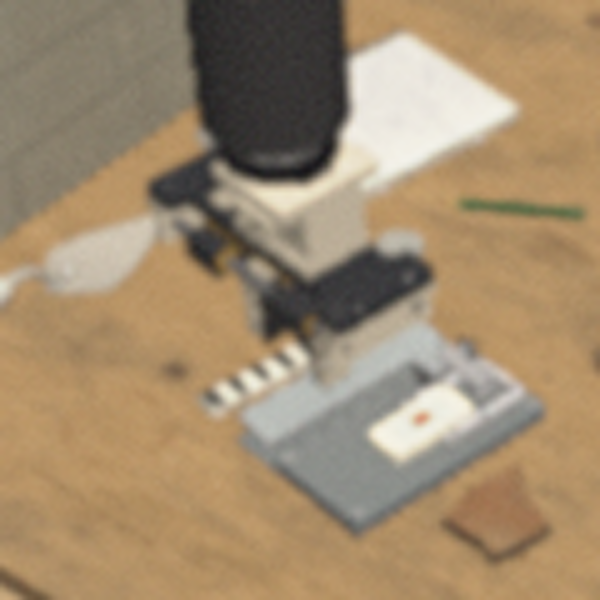

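The hand is above the stage, with the fingers straddling from the key to the channel line and the slide ahead of them. I'll descend now.

Emit:
{"fn": "send_rows", "kwargs": {
  "steps": [
    {"dp": [0,1,25],"roll": 0,"jaw": 53.5},
    {"dp": [0,1,50],"roll": 0,"jaw": 53.5},
    {"dp": [0,1,70],"roll": 0,"jaw": 53.5},
    {"dp": [0,1,73],"roll": 0,"jaw": 53.5},
    {"dp": [0,1,74],"roll": 0,"jaw": 53.5}
  ]
}}

```text
time_s: 3.42
tcp_pos: [0.4866, 0.1043, 0.0472]
eef_rot: [180.0, 0.0, 170.3]
contact_force: [-0.1, -0.4, 0.3]
gripper_width: 0.0468
gripper_force: 0.0
```

Emit:
{"fn": "send_rows", "kwargs": {
  "steps": [
    {"dp": [0,0,3],"roll": 0,"jaw": 53.5},
    {"dp": [0,0,6],"roll": 0,"jaw": 53.5},
    {"dp": [0,0,8],"roll": 0,"jaw": 53.5},
    {"dp": [0,0,10],"roll": 0,"jaw": 53.5},
    {"dp": [0,0,10],"roll": 0,"jaw": 53.5}
  ]
}}

```text
time_s: 4.05
tcp_pos: [0.4867, 0.1047, 0.037]
eef_rot: [179.9, 0.1, 170.2]
contact_force: [-1.2, 3.4, 6.0]
gripper_width: 0.0471
gripper_force: 3.3
```

Emit:
{"fn": "send_rows", "kwargs": {
  "steps": [
    {"dp": [0,0,1],"roll": 0,"jaw": 53.5},
    {"dp": [0,0,2],"roll": 0,"jaw": 53.5},
    {"dp": [0,0,2.8],"roll": 0,"jaw": 53.5},
    {"dp": [0,0,2.8],"roll": 0,"jaw": 53.5}
  ]
}}

```text
time_s: 4.55
tcp_pos: [0.4868, 0.1046, 0.0345]
eef_rot: [179.9, 0.1, 170.2]
contact_force: [-1.8, 1.2, 8.6]
gripper_width: 0.047
gripper_force: 4.4
```

Run:
```python
from h import *
p=np.load("p.npy"); s=r.get_state(); print(s["time_s"],s["tcp_pos"],s["contact_force"],s["moment"],S(p,s["tcp_pos"]))
a=r.capture("top")["image"][165:240,190:280];c=r.capture("scene");b=c["image"][160:215,235:310]
b0=cv2.imread("pics/scene0.png")[160:215,235:310]
z=lambda i:cv2.resize(i,(400,293),interpolation=cv2.INTER_CUBIC)
cv2.imwrite("pics/c2.png",np.vstack([np.hstack([z(b0),z(b)]),np.hstack([z(a),z(cv2.imread("pics/top0.png")[165:240,190:280])])]))
```

```text
4.55 [0.48679825 0.10458138 0.03445954] [-1.79709527  1.19030773  8.63339078] [0.64516469 0.52364306 0.05124248] [-84.27938209  35.24658444]
```

View pics/c2.png

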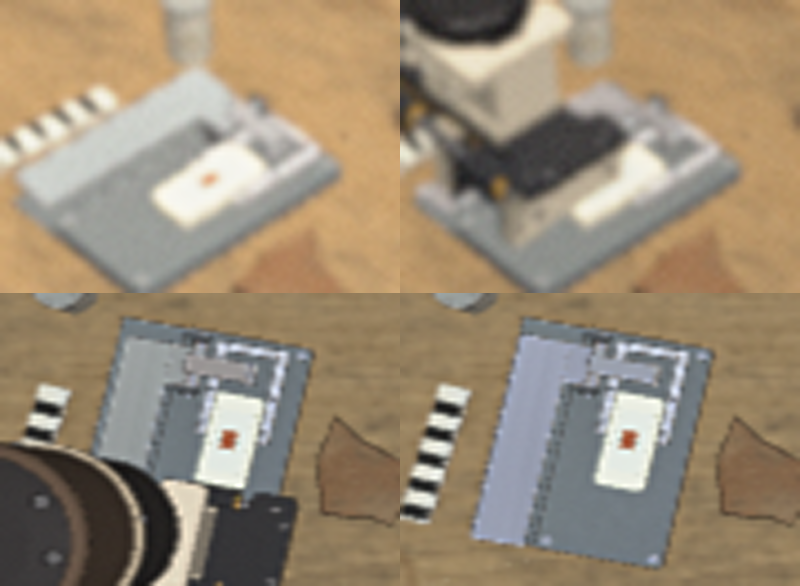

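The nose is up and the slide is untouched. I'll go slightly deeper, then push.

Emit:
{"fn": "send_rows", "kwargs": {
  "steps": [
    {"dp": [0,0,0.5],"roll": 0,"jaw": 53.5},
    {"dp": [-5,0,0.5],"roll": 0,"jaw": 53.5},
    {"dp": [-10,0,0.5],"roll": 0,"jaw": 53.5},
    {"dp": [-15,0,0.5],"roll": 0,"jaw": 53.5},
    {"dp": [-20,0,0.5],"roll": 0,"jaw": 53.5}
  ]
}}

```text
time_s: 5.28
tcp_pos: [0.5048, 0.1005, 0.0334]
eef_rot: [-180.0, -0.1, 170.2]
contact_force: [-6.5, 3.9, 10.4]
gripper_width: 0.047
gripper_force: 5.1
```

Emit:
{"fn": "send_rows", "kwargs": {
  "steps": [
    {"dp": [-3,0,0],"roll": 0,"jaw": 53.5},
    {"dp": [-6,0,0],"roll": 0,"jaw": 53.5},
    {"dp": [-9,0,0],"roll": 0,"jaw": 53.5},
    {"dp": [-12,0,0],"roll": 0,"jaw": 53.5},
    {"dp": [-15,0,0],"roll": 0,"jaw": 53.5}
  ]
}}

```text
time_s: 5.9
tcp_pos: [0.5192, 0.0979, 0.0334]
eef_rot: [-179.9, -0.1, 170.2]
contact_force: [-8.4, 2.6, 10.6]
gripper_width: 0.0467
gripper_force: 5.4
```

Run:
```python
from h import *
p=np.load("p.npy"); s=r.get_state(); print(s["time_s"],s["tcp_pos"],s["contact_force"],s["moment"],S(p,s["tcp_pos"]))
a=r.capture("top")["image"][165:240,190:280];b=r.capture("scene")["image"][160:215,235:310]
z=lambda i:cv2.resize(i,(400,293),interpolation=cv2.INTER_CUBIC)
cv2.imwrite("pics/c3.png",np.hstack([z(b),z(a)]))
```

```text
5.9 [0.51919324 0.09787871 0.03338445] [-8.38354767  2.5805364  10.63339332] [1.27464679 2.76749456 0.12182046] [-51.21638946  34.15145744]
```

View pics/c3.png

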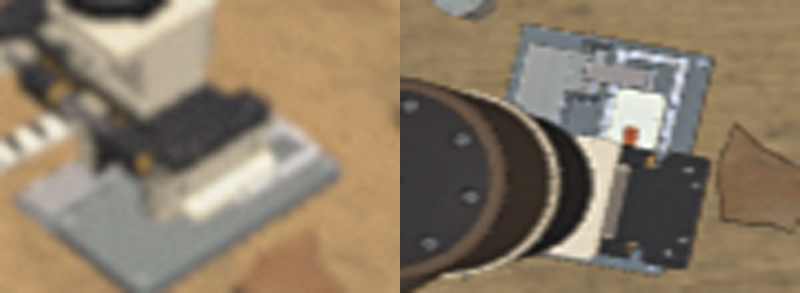

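Emit:
{"fn": "send_rows", "kwargs": {
  "steps": [
    {"dp": [-3,0,-0.3],"roll": 0,"jaw": 53.5},
    {"dp": [-6,0,-0.3],"roll": 0,"jaw": 53.5},
    {"dp": [-9,0,-0.3],"roll": 0,"jaw": 53.5},
    {"dp": [-12,0,-0.3],"roll": 0,"jaw": 53.5},
    {"dp": [-14,0,-0.3],"roll": 0,"jaw": 53.5}
  ]
}}

```text
time_s: 6.62
tcp_pos: [0.533, 0.0955, 0.0337]
eef_rot: [-179.9, -0.1, 170.2]
contact_force: [-7.3, 2.4, 10.0]
gripper_width: 0.0469
gripper_force: 5.3
```

Emit:
{"fn": "send_rows", "kwargs": {
  "steps": [
    {"dp": [-1,0,0],"roll": 0,"jaw": 53.5},
    {"dp": [-2,0,0],"roll": 0,"jaw": 53.5},
    {"dp": [-3,0,0],"roll": 0,"jaw": 53.5},
    {"dp": [-4,0,0],"roll": 0,"jaw": 53.5},
    {"dp": [-5,0,0],"roll": 0,"jaw": 53.5}
  ]
}}

```text
time_s: 7.25
tcp_pos: [0.5378, 0.0947, 0.0337]
eef_rot: [-179.9, -0.1, 170.2]
contact_force: [-7.7, 2.6, 10.3]
gripper_width: 0.0472
gripper_force: 5.3
```

Run:
```python
from h import *
p=np.load("p.npy"); s=r.get_state(); print(s["time_s"],s["tcp_pos"],s["contact_force"],s["moment"],S(p,s["tcp_pos"]))
```

```text
7.25 [0.53782686 0.09465344 0.03367643] [-7.72146363  2.61534682 10.33886452] [1.21608716 2.6889418  0.18861716] [-32.30569703  34.14247633]
```

Emit:
{"fn": "send_rows", "kwargs": {
  "steps": [
    {"dp": [-1,0,0],"roll": 0,"jaw": 53.5},
    {"dp": [-2,0,0],"roll": 0,"jaw": 53.5},
    {"dp": [-3,0,0],"roll": 0,"jaw": 53.5},
    {"dp": [-3,0,0],"roll": 0,"jaw": 53.5}
  ]
}}

```text
time_s: 7.75
tcp_pos: [0.5409, 0.0941, 0.0337]
eef_rot: [-179.9, -0.1, 170.2]
contact_force: [-6.6, 2.0, 9.6]
gripper_width: 0.0471
gripper_force: 5.2
```

Emit:
{"fn": "send_rows", "kwargs": {
  "steps": [
    {"dp": [-0.5,0,0],"roll": 0,"jaw": 53.5},
    {"dp": [-1,0,0],"roll": 0,"jaw": 53.5},
    {"dp": [-1.5,0,0],"roll": 0,"jaw": 53.5},
    {"dp": [-1.5,0,0],"roll": 0,"jaw": 53.5}
  ]
}}

```text
time_s: 8.25
tcp_pos: [0.5422, 0.0939, 0.0337]
eef_rot: [-179.9, -0.1, 170.2]
contact_force: [-6.5, 1.9, 10.3]
gripper_width: 0.0467
gripper_force: 5.3
```

Emit:
{"fn": "send_rows", "kwargs": {
  "steps": [
    {"dp": [-0.5,0,0],"roll": 0,"jaw": 53.5},
    {"dp": [-1,0,0],"roll": 0,"jaw": 53.5},
    {"dp": [-1,0,0],"roll": 0,"jaw": 53.5}
  ]
}}

```text
time_s: 8.62
tcp_pos: [0.5425, 0.0938, 0.0336]
eef_rot: [-179.9, -0.2, 170.2]
contact_force: [-9.8, 5.6, 12.0]
gripper_width: 0.0467
gripper_force: 6.7
```

Emit:
{"fn": "send_rows", "kwargs": {
  "steps": [
    {"dp": [-0.5,0,0],"roll": 0,"jaw": 53.5},
    {"dp": [-1,0,0],"roll": 0,"jaw": 53.5},
    {"dp": [-1,0,0],"roll": 0,"jaw": 53.5}
  ]
}}

```text
time_s: 9.0
tcp_pos: [0.5428, 0.0936, 0.0335]
eef_rot: [-179.9, -0.3, 170.2]
contact_force: [-13.0, 6.1, 13.6]
gripper_width: 0.0468
gripper_force: 8.7
```

The force has built up at exactly the home position (TCP at stage x of about -27.3). I'll ease back off the slide while keeping the key down, then rise.

Emit:
{"fn": "send_rows", "kwargs": {
  "steps": [
    {"dp": [1,0,0],"roll": 0,"jaw": 53.5},
    {"dp": [2,0,0],"roll": 0,"jaw": 53.5},
    {"dp": [3,0,0],"roll": 0,"jaw": 53.5},
    {"dp": [4,0,0],"roll": 0,"jaw": 53.5},
    {"dp": [4,0,0],"roll": 0,"jaw": 53.5}
  ]
}}

```text
time_s: 9.62
tcp_pos: [0.5424, 0.0941, 0.0345]
eef_rot: [-180.0, 0.1, 170.2]
contact_force: [0.5, -3.6, 10.3]
gripper_width: 0.0467
gripper_force: 4.8
```

Emit:
{"fn": "send_rows", "kwargs": {
  "steps": [
    {"dp": [0,0,-1.5],"roll": 0,"jaw": 53.5},
    {"dp": [0,0,-3],"roll": 0,"jaw": 53.5},
    {"dp": [0,0,-5],"roll": 0,"jaw": 53.5},
    {"dp": [0,0,-8],"roll": 0,"jaw": 53.5},
    {"dp": [0,0,-12],"roll": 0,"jaw": 53.5}
  ]
}}

```text
time_s: 10.25
tcp_pos: [0.5415, 0.0944, 0.0455]
eef_rot: [-180.0, -0.0, 170.2]
contact_force: [0.6, -1.0, 0.4]
gripper_width: 0.0472
gripper_force: 0.0
```

Emit:
{"fn": "send_rows", "kwargs": {
  "steps": [
    {"dp": [0,0,-20],"roll": 0,"jaw": 53.5},
    {"dp": [0,0,-45],"roll": 0,"jaw": 53.5},
    {"dp": [30,0,-75],"roll": 0,"jaw": 53.5},
    {"dp": [60,-30,-105],"roll": 0,"jaw": 53.5},
    {"dp": [60,-80,-135],"roll": 0,"jaw": 53.5}
  ]
}}

```text
time_s: 10.88
tcp_pos: [0.4673, 0.026, 0.1816]
eef_rot: [180.0, -0.0, 170.4]
contact_force: [1.7, 0.1, -0.1]
gripper_width: 0.0471
gripper_force: 0.0
```

Emit:
{"fn": "send_rows", "kwargs": {
  "steps": [
    {"dp": [0,-50,0],"roll": 0,"jaw": 53.5},
    {"dp": [0,-100,0],"roll": 0,"jaw": 53.5},
    {"dp": [0,-150,0],"roll": 0,"jaw": 53.5},
    {"dp": [0,-200,0],"roll": 0,"jaw": 53.5},
    {"dp": [0,-200,0],"roll": 0,"jaw": 53.5}
  ]
}}

```text
time_s: 11.5
tcp_pos: [0.4338, -0.1737, 0.1805]
eef_rot: [-180.0, -0.0, 169.9]
contact_force: [-0.4, 0.1, -0.9]
gripper_width: 0.0469
gripper_force: 0.0
```

Run:
```python
from h import *
p=np.load("p.npy"); s=r.get_state(); print(s["time_s"],s["tcp_pos"],s["contact_force"])
T=r.capture("top"); a=T["image"][165:240,190:280];b=r.capture("scene")["image"][160:215,235:310]
m=((T["image"].min(2)>205)).astype(np.uint8); m[:170]=0;m[240:]=0;m[:,:225]=0;m[:,255:]=0
n,l,st,ce=cv2.connectedComponentsWithStats(m); print(st.tolist(),ce)
z=lambda i:cv2.resize(i,(400,333),interpolation=cv2.INTER_CUBIC)
cv2.imwrite("pics/c4.png",np.hstack([z(b),z(a)]))
print("expected rear corners",(proj(T,W(p,[(-18,-16,25),(-18,16,25)]))-[190,165])*400/90)
```

```text
11.5 [ 0.43376982 -0.17366414  0.18054586] [-0.35778578  0.13054976 -0.89546136]
[[0, 0, 640, 400, 255805], [236, 178, 15, 27, 188], [253, 180, 1, 1, 1], [252, 184, 1, 2, 2], [251, 189, 1, 2, 2], [250, 194, 1, 1, 1], [249, 199, 1, 1, 1]] [[319.55837063 199.5046383 ]
 [242.62234043 193.59042553]
 [253.         180.        ]
 [252.         184.5       ]
 [251.         189.5       ]
 [250.         194.        ]
 [249.         199.        ]]
expected rear corners [[253.56110056 176.84849493]
 [205.5451448  167.61011792]]
```

View pics/c4.png

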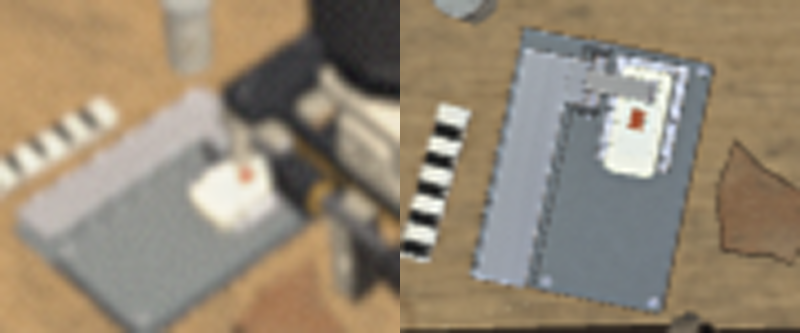

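The slide sits under the nose. Its rear corners, at about (204,172) and (255,178) in the crop, match the expected home position, and the sherd, scale bar and can look undisturbed.

```bash
python3 -c "
from plant import r
print(r.close_job())"
```

```text
the job is handed in; nothing more can be done
None
```

The job is handed in: I pushed the slide under the raised nose until it met the end stop, let the key up so the clip holds it, and drew the hand clear, in about 11.5 s. The push force rose at the expected home position and the last picture agrees to within about 1.5 mm, which is as fine as the camera can show.

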